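Load a trap cartridge into a gas purifier housing

ROBOT

A 6-joint arm with a two-finger parallel gripper is mounted at the origin on a cart in front of the work surface, level with it; the furniture and walls round the work are solid. World frame = base frame: x ahead of the robot, y to its left, z up, the work surface at z = 0. Lengths are in mm, angles in degrees, forces in N, time in s.
With the tool pointing down it reaches from about 350 to 850 mm from the base axis. Payload 8.1 kg.
Tool frame: the origin (TCP) lies between the finger pads; the fingertips stand 22 mm ahead of it and the grasp point (between the pads) lies 3 mm ahead of it; z points along the fingers, y is the line along which they close (so a half turn about z gives the same grasp; the last joint's range is limited). The gripper opens to 85 mm and grips with 20 to 120 N. Pads are 22 mm wide; open, the fingers measure 114 mm over their backs; the gripper's body (76 mm by 85 mm) begins 54 mm behind the grasp point. The pads swing forward as they close: fully open they stand 13 mm farther back than shut.
Start: joints at [60.023, 7.471, 85.268, -0, 87.261, -4.893], TCP at [254.349, 543.426, 253.292] pointing down, gripper open.
Joint ranges: [-169.43, 169.43], [-51.17, 129.36], [1.28, 143.12], [-76.62, 256.62], [0, 156.53], [-152.29, 152.29]. Speed limits (degrees/s): [136.94, 136.94, 159.86, 180, 180, 180].

INTERFACE

Orientations are given as [roll, pitch, yaw] about the fixed x, y, z axes, in that order (R = Rz(yaw) Ry(pitch) Rx(roll)).
In Python, from bench import sense, snapshot, calibration, hand_in gives the robot as it stands.
- The arm moves only by the shell command python3 -m crank 'ROWS' [FORCE]. ROWS is JSON, a list of rows, each a list of 5 numbers: the shift along the tool's x, y, z in cm, then the turn about the tool's z in rad, then the finger opening in cm, from 0 to 8.54. A call has 1 to 20 rows; each row is the pose to reach, as a shift and turn from the pose commanded when the call began, along the tool's axes at that moment; what a row does not reach only later rows make up. A row lasts 1/10 s, in which the tool goes at most 50 mm and 8.59 degrees, less where a joint would pass 70% of its speed; a pose out of reach is approached as far as the arm can. A call with a gripper value outside its range is refused whole. The fingers move at their own pace and stop on an object; FORCE is the grip in N (left out, the last holds). Time passes only in rows, so rows that repeat a pose let the fingers close. It gives the time, the measured TCP pose, the force, the opening and the grip force at its end, in the units of the state.
- sense(): the state, without advancing time (a new reading comes with each control period).
- snapshot(name): name is "side" or "top"; returns (picture, depth): 400x640x3 uint8, red, green, blue; 400x640 float32, mm along the optical axis (not along the pixel's ray), 0 where there is no reading.
- calibration(name): a dict with "fovy" (degrees; the focal length in pixels is half the picture's height over the tangent of half this angle, whatever the lens; pixels are square), "cx", "cy" (the principal point, pixels), "rvec" (rotation vector, rad) and "tvec" (3), from world to camera coordinates, as OpenCV has them. Camera axes: x right, y down, z forward; pixel columns grow to the right and rows downward; lengths in mm; the calibration is good to about 2 mm. A picture is of the moment at which its call begins. calibration takes no time and is no camera call.
- hand_in(): hands the job in; it is judged then, once.
The state is a dict: "time": time; "joint_pos": joint angles; "qd": joint speeds; "joint_efforts": joint torques, N m; "tool_pos": TCP position; "tcp_rot": TCP orientation; "ft_force": force on the tool from outside, world axes, zero at the start; "wrist_torque": the same for the moment, N m; "finger_gap": finger opening in mm; "grip_force": force on a finger pad.
Only numpy, scipy, OpenCV 4.12 (cv2) and the standard library are available. Lean on these libraries where they do the work, as an engineer would, in place of code of your own. Each camera call takes 0.05 s, during which the arm holds its last target. There are 200 camera calls.

TASK

Load the long steel trap cartridge from its cradle into the bore of the gas purifier housing, nose first: hold it by the shaft ahead of the collar to start it, push it about halfway in and let go, then take it by the tail stub behind the collar and push it fully home. Press the collar firmly onto the black face seal for a moment to seat it, without ever forcing it, then let go so that it stays in with its collar against the seal. Do not drop the cartridge, and leave the other things on the bench alone.

Things in the scene. Friction and masses are not known exactly. Their poses are not given: they have to be found in the camera images.
- cartridge: Loose steel trap cartridge: level round rod 200 mm long, 0.12 to 0.25 kg, axis 35 mm above the bench as found. Origin on the axis at the collar's front face; x runs along the axis to the nose. Ahead: shaft 14 mm in diameter, 140 mm long, the last 4 mm tapering to 8 mm. Behind: collar 30 mm in diameter, 10 mm thick, then the tail stub. Balances at about x = +35 mm.
- nose (a point): Centre of the tip of the cartridge's nose, 140 mm ahead of the cartridge's origin; same axes.
- stub (a point): Middle of the grooved tail stub, 14 mm in diameter and 50 mm long, that ends the cartridge behind its collar; on the axis, 35 mm behind the cartridge's origin; same axes. Let go halfway in, the cartridge stays in the bore but its tail droops by some 2 degrees (2 to 4 mm here); it must be levelled to slide on freely.
- cradle: Fixed low grey cradle, base 150x56x8 mm, origin at the centre of its underside; x points as the cartridge's nose does. Two slotted posts, 14 mm long, at x = -50 and +50 mm, tops 44 mm above the bench, open upward, hold the shaft; between them it is free over 86 mm. The cartridge's origin lies at about x = -64 mm.
- housing: Fixed aluminium gas purifier housing: block 160 mm long, 60 mm wide, top 98 mm above the bench, on a base plate 190x100x10 mm. Origin at the centre of its underside; x points into the bore (direction of insertion), level. Fittings stick out 22 mm from both sides and 24 mm from the back. A push or bump of the cartridge against it (seal and follower included) of over 30 N does damage.
- mouth (a point): Centre of the bore's mouth in the block's front face, 70 mm above the bench; x points into the bore: 15.6 mm in diameter, 3 mm chamfer, deep enough for the whole shaft. Out of sight inside, a sealed follower stands 65 to 90 mm deep; the nose pushes it along to the end of its way; it resists with about 5 N, stays where it is pushed and does not hold the cartridge.
- seal: Black rubber, springy face seal: ring, 22 mm inner, 32 mm outer diameter, round the mouth, 4 mm proud of the block's face. Origin at the centre of its front; x points into the bore. It yields 1 mm per 6 N, up to 3.8 mm, resists speed (250 N per m/s) and springs back when let go. To seat, the collar must press it with at least 6 N for half a second, on top of the follower's 5 N.
- ferrule_tin: Bystander, loose: flat round tin, 55 mm across, 18 mm high; origin at the centre of its underside. Leave it alone.
- tube_union: Bystander, loose: small hexagonal metal tube union lying down, 16x36x14 mm; origin at the centre of its underside. Leave it alone.
- wrench: Bystander, loose: small flat open-end wrench, 117 mm long, 6 mm high; origin at the centre of its underside. Leave it alone.
- septa_jar: Bystander, loose: small jar with screw lid, 39 mm across, 47 mm high; origin at the centre of its underside. Leave it alone.
- ptfe_tape: Bystander, loose: spool of thread tape lying flat, 50 mm across, 16 mm high; origin at the centre of its underside. Leave it alone.
- beaker: Bystander, loose: glass beaker, 57 mm across, 72 mm high; origin at the centre of its underside. Leave it alone.
- reagent: Bystander, loose: brown glass bottle, 48 mm across, 102 mm high; origin at the centre of its underside. Leave it alone.
Things that resemble listed ones, but are neither listed nor needed, are in the scene too. There is more than one size of the cartridge; the job needs the larger.

How it is judged:
By the outcome, as a careful person would: the job done as asked, in the order asked, and still so for the second after the job is handed in, with the robot touching nothing.
It also fails if it takes over 72 s, if anything falls off the work surface, if the arm or the gripper's body presses on something with over 40 N, if the wrist force passes 120 N, or if a joint passes its speed limit or range.

## Working session

There is one attempt and no reset: what is moved stays moved. The work goes in short steps, Python scripts to look and compute and a shell command to move; the robot and the scene stay as the last step left them, time stands still between calls to the robot, and variables do not carry over. Pictures are saved under pics/ and viewed, at most 10 in all, crops included, and the job is handed in when it is done.

```bash
mkdir -p pics
cat > h.py <<'E'
import numpy as np, cv2
from bench import sense, snapshot, calibration, hand_in
def cam(n):
    c=calibration(n); R=cv2.Rodrigues(np.array(c['rvec'],float))[0]; t=np.array(c['tvec'],float).ravel()
    f=200/np.tan(np.radians(c['fovy'])/2); return c,R,t,f
def ray(n,u,v):
    c,R,t,f=cam(n); d=R.T@np.array([(u-c['cx'])/f,(v-c['cy'])/f,1]); return -R.T@t,d
def onz(n,u,v,z):
    o,d=ray(n,u,v); return o+d*(z-o[2])/d[2]
def proj(n,p):
    c,R,t,f=cam(n); q=R@np.array(p,float)+t; return c['cx']+f*q[0]/q[2],c['cy']+f*q[1]/q[2]
def cloud(n,dep):
    c,R,t,f=cam(n); v,u=np.mgrid[:400,:640]
    P=np.stack([(u-c['cx'])/f*dep,(v-c['cy'])/f*dep,dep],-1); W=(P-t)@R; W[dep<=0]=np.nan; return W
E
python3 - <<'E'
from h import *
for n in('side','top'):
    p,d=snapshot(n); cv2.imwrite(f'pics/{n}0.png',p[:,:,::-1]); np.save(f'{n}0.npy',d)
    c=calibration(n);print(c,ray(n,320,200))
print(sense())
E
```

```text
{'fovy': 55.11906828907799, 'cx': 322.1312539088005, 'cy': 197.27797697611297, 'rvec': array([ 2.07390235, -0.42650227,  0.23895904]), 'tvec': array([-606.51070324,   93.17088473, 1092.41146802])} (array([  208.7148404 , -1058.12655442,   637.734406  ]), array([ 0.33017365,  0.78915771, -0.51797379]))
{'fovy': 48.12980755195313, 'cx': 327.7781382606865, 'cy': 196.71554909427837, 'rvec': array([ 2.16213657, -2.18982664,  0.0860858 ]), 'tvec': array([-162.35710813,  579.81559549, 1289.24502878])} (array([ 467.34454103, -175.6210823 , 1332.45826013]), array([ 0.07694829,  0.02195336, -0.99697164]))
{'time': 0.1, 'joint_pos': array([ 6.00238242e+01,  7.51058451e+00,  8.53235243e+01, -1.32428471e-04,
        8.72612308e+01, -4.89114307e+00]), 'qd': array([ 0.01263239, -0.14095566, -0.13771798,  0.07044513,  0.09439879,
       -0.05833504]), 'joint_efforts': array([ 3.64620209e-04, -5.70957363e+01, -5.01938653e+01, -2.07418461e-04,
        8.29275290e-03,  4.30813589e-05]), 'tool_pos': array([254.11028773, 543.02710855, 252.34670134]), 'tcp_rot': array([-1.79904996e+02, -7.99714604e-03,  1.54914967e+02]), 'ft_force': array([-0.17158372, -0.63281395,  0.04640591]), 'wrist_torque': array([-0.06913383, -0.03179746,  0.04377847]), 'grip_force': 0.0, 'finger_gap': 85.65044975942496}
```

View pics/top0.png

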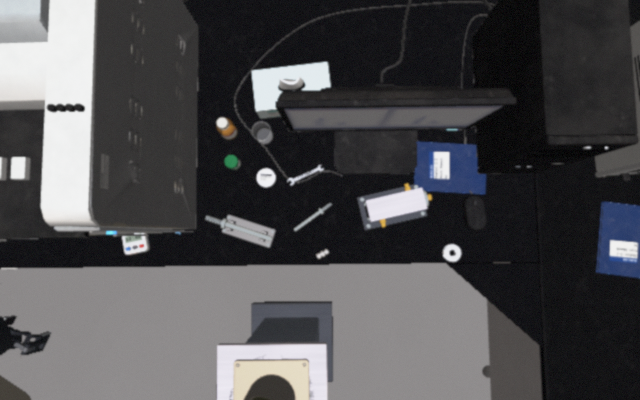

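View pics/side0.png

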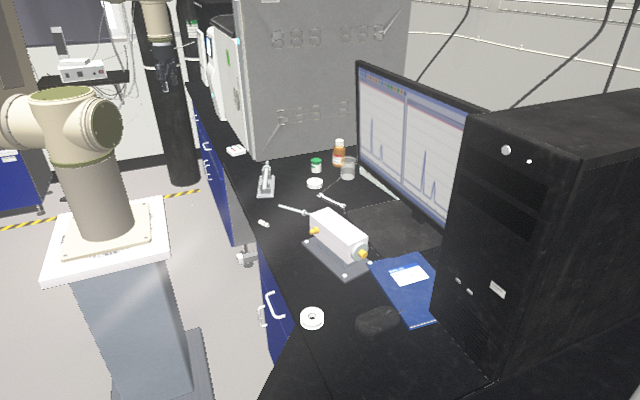

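The top view shows the loaded cradle near (243,230) with its stub to the left, a smaller rod at (312,217), and the housing at (393,207) with its back fitting at the right (430,197). The side view shows the housing at (338,235) and the cradle at (266,182). I'll take an enlarged crop to measure from.

Run:
```python
from h import *
p=cv2.imread('pics/top0.png')
a=cv2.resize(p[200:260,195:285],None,fx=8,fy=8,interpolation=cv2.INTER_CUBIC)
b=cv2.resize(p[175:240,350:440],None,fx=8,fy=8,interpolation=cv2.INTER_CUBIC)
cv2.imwrite('pics/crop1.png',cv2.resize(np.vstack([a,b]),None,fx=.6,fy=.6,interpolation=cv2.INTER_AREA))
g=p.max(2)
d=np.load('top0.npy');W=cloud('top',d)
def show(name,m,box):
    M=np.zeros_like(m);x0,x1,y0,y1=box;M[y0:y1,x0:x1]=m[y0:y1,x0:x1]
    n,l,s,_=cv2.connectedComponentsWithStats(M.astype(np.uint8)); k=1+s[1:,4].argmax(); M=(l==k)
    pts=np.argwhere(M)[:,::-1].astype(np.float32); r=cv2.minAreaRect(pts); print(name,s[k],r)
    P=W[M]; print(' z pct',np.nanpercentile(P[:,2],[5,50,95])); return M,pts
H,pts=show('block',(W[:,:,2]>85)&(W[:,:,2]<112),(350,440,175,240))
P=W[H]; P=P[~np.isnan(P).any(1)]; r=cv2.minAreaRect(P[:,:2].astype(np.float32)); print('block world',r, cv2.boxPoints(r))
for hgt in(15,28,38):
    M,pts=show('cart%d'%hgt,(W[:,:,2]>hgt)&(W[:,:,2]<70),(195,285,200,260))
    P=W[M];P=P[~np.isnan(P).any(1)];r=cv2.minAreaRect(P[:,:2].astype(np.float32)); print(' world',r,cv2.boxPoints(r).round(1).tolist())
Z=W[:,:,2]
print('bench z',np.nanmedian(Z[235:250,330:350]))
```

```text
block [ 365  187   63   35 1315] ((396.45782470703125, 203.81741333007812), (21.736419677734375, 62.585899353027344), 77.00537872314453)
 z pct [ 93.51371522  98.32572242 102.27604748]
block world ((549.6456909179688, -360.3070068359375), (59.95644760131836, 173.39727783203125), 12.311816215515137) [[ 501.87    -281.9946 ]
 [ 538.8439  -451.40402]
 [ 597.4214  -438.61942]
 [ 560.4475  -269.21   ]]
cart15 [205 215  67  27 436] ((237.8000030517578, 228.10000610351562), (68.62141418457031, 11.700427055358887), 18.43494987487793)
 z pct [30.07781625 41.058548   48.1228141 ]
 world ((488.05126953125, 91.40591430664062), (199.0062255859375, 34.594993591308594), 71.06315612792969) [[439.3999938964844, 2.9000000953674316], [472.1000061035156, -8.300000190734863], [536.7000122070312, 179.89999389648438], [504.0, 191.10000610351562]]
cart28 [205 215  67  27 419] ((237.93017578125, 227.71481323242188), (68.64088439941406, 10.485149383544922), 18.004159927368164)
 z pct [35.0556624  41.40383753 48.24167488]
 world ((490.27978515625, 90.64274597167969), (199.021240234375, 29.67041015625), 71.14344024658203) [[444.1000061035156, 1.2999999523162842], [472.20001220703125, -8.300000190734863], [536.5, 180.0], [508.3999938964844, 189.60000610351562]]
cart38 [205 216  67  26 344] ((237.90000915527344, 227.8000030517578), (68.62142944335938, 10.435515403747559), 18.434947967529297)
 z pct [38.63641871 42.19556903 48.52020897]
 world ((489.96856689453125, 90.05083465576172), (197.66122436523438, 29.663402557373047), 70.90363311767578) [[443.6000061035156, 1.5], [471.70001220703125, -8.199999809265137], [536.2999877929688, 178.60000610351562], [508.29998779296875, 188.3000030517578]]
bench z 0.04918668104493801
```

View pics/crop1.png

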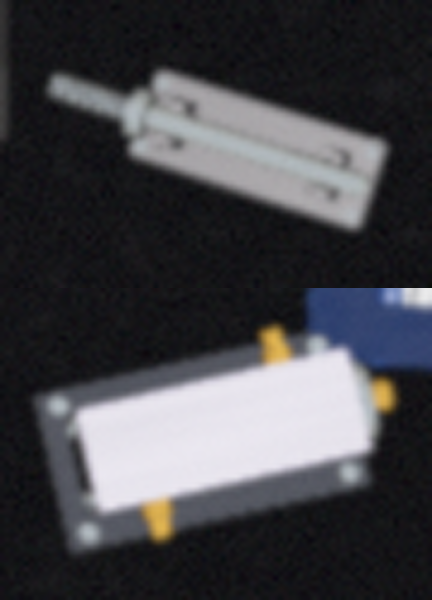

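The crop shows the stub end at about (50,85), collar at (137,112) and nose at about (372,188). The block top's front edge runs (78,410) to (100,510), with the dark seal left of it at about (82,470). Next I'll fit the axes.

Run:
```python
from h import *
d=np.load('top0.npy');W=cloud('top',d);Z=W[:,:,2]
p=cv2.imread('pics/top0.png').astype(int)
# crop pixel estimates
A=lambda x,y:(195+x/4.8-.4,200+y/4.8-.4)
for n,q,z in(('stubend',(50,85),35),('collar',(137,112),35),('nose',(374,187),35)): print(n,onz('top',*A(*q),z).round(1))
B=lambda x,y:(350+x/4.8-.4,175+(y-288)/4.8-.4)
for q in((78,409),(100,511),(350,347),(378,446)): print('blk',onz('top',*B(*q),98).round(1))
# cartridge axis, bins along nominal
def axis(m,c,ang,lo,hi,step=6):
    P=W[m];P=P[~np.isnan(P).any(1)]
    e=np.array([np.cos(ang),np.sin(ang)]);n=np.array([-e[1],e[0]])
    s=(P[:,:2]-c)@e;t=(P[:,:2]-c)@n
    print(' s range',np.percentile(s,[0,1,99,100]).round(1))
    S=[];T=[];Wd=[]
    for k in np.arange(lo,hi,step):
        i=(s>=k)&(s<k+step)
        if i.sum()>2: S.append(k+step/2);T.append((t[i].max()+t[i].min())/2);Wd.append(np.ptp(t[i]))
    S,T=np.array(S),np.array(T);print(np.c_[S,T,Wd].round(1).tolist())
    f=np.polyfit(S,T,1);print(' slope deg',np.degrees(f[0]),'off',f[1],'ang',np.degrees(ang+f[0]))
box=np.zeros(Z.shape,bool);box[205:255,198:282]=1
axis(box&(Z>31)&(Z<60),np.array([490,90.]),np.radians(-108.9),-100,100,8)
box[:]=0;box[175:240,350:440]=1
axis(box&(Z>90)&(Z<108),np.array([550,-360.]),np.radians(-77.7),-80,80,10)
# brightness-based block top, ray-cast on z=98
br=box&(p.min(2)>190); 
ys,xs=np.nonzero(br); Q=np.array([onz('top',x,y,98)[:2] for x,y in zip(xs,ys)]).astype(np.float32)
r=cv2.minAreaRect(Q);print('bright',len(Q),r,cv2.boxPoints(r))
```

```text
stubend [521.4 187.   35. ]
collar [504.5 134.3  35. ]
nose [457.6  -8.7  35. ]
blk [ 561.5 -275.1   98. ]
blk [ 502.7 -286.6   98. ]
blk [ 595.3 -432.6   98. ]
blk [ 538. -447.   98.]
 s range [-100.2  -96.7   96.3   98.8]
[[-96.0, 0.7, 11.7], [-88.0, 0.2, 12.7], [-80.0, 0.2, 12.3], [-72.0, -0.4, 13.7], [-64.0, -0.3, 13.6], [-56.0, -0.7, 12.8], [-48.0, 0.6, 27.8], [-40.0, -0.5, 28.0], [-32.0, -0.1, 27.8], [-24.0, 0.0, 29.7], [-16.0, 0.4, 27.2], [-8.0, -0.0, 12.8], [0.0, 0.0, 12.6], [8.0, -0.6, 11.9], [16.0, -0.0, 12.8], [24.0, 0.4, 11.6], [32.0, 0.2, 12.4], [40.0, 0.0, 12.7], [48.0, 0.3, 13.6], [56.0, -0.0, 12.9], [64.0, -1.0, 16.0], [72.0, 0.2, 28.7], [80.0, -0.4, 27.8], [88.0, 0.3, 13.6], [96.0, -0.2, 12.7]]
 slope deg -0.05030369014389406 off -0.024230180535469548 ang -108.9503036901439
 s range [-84.8 -82.3  82.3  86.9]
[[-75.0, -0.3, 59.3], [-65.0, -0.5, 58.6], [-55.0, -0.7, 59.3], [-45.0, -0.5, 59.4], [-35.0, -0.2, 59.5], [-25.0, -0.6, 59.5], [-15.0, -0.6, 58.1], [-5.0, -0.4, 59.6], [5.0, -0.2, 59.5], [15.0, -0.4, 58.8], [25.0, -0.5, 59.5], [35.0, -0.3, 59.5], [45.0, -0.3, 57.9], [55.0, -0.4, 58.9], [65.0, -0.5, 59.7], [75.0, -0.3, 59.7]]
 slope deg 0.05061683428777504 off -0.4180875218905139 ang -77.64938316571222
bright 1254 ((558.504150390625, -385.9217834472656), (76.3046875, 222.9737548828125), 20.019302368164062) [[ 484.49106 -294.23218]
 [ 560.8231  -503.73328]
 [ 632.5172  -477.6114 ]
 [ 556.1852  -268.1103 ]]
```

```bash
python3 -m crank '[[-6,-6,0,0.15,8.5],[-9,-9,1,0.3,8.5],[-12,-12,2,0.45,8.5],[-15,-15,3,0.6,8.5],[-18,-18,4,0.75,8.5],[-21,-21,5,0.9,8.5],[-24,-24,6,1.05,8.5],[-27,-27,7,1.2,8.5],[-29.9,-29.4,8,1.35,8.5],[-33.5,-30,8.3,1.464,8.5],[-37,-30.5,8.3,1.464,8.5],[-40.55,-30.87,8.3,1.464,8.5],[-40.55,-30.87,8.3,1.464,8.5],[-40.55,-30.87,8.3,1.464,8.5],[-40.55,-30.87,8.3,1.464,8.5]]' 60
```

```text
time: 1.6
tool_pos: [489.9, 92.3, 169.8]
tcp_rot: [-179.9, 0.0, 71.1]
ft_force: [0.0, 0.9, 0.1]
finger_gap: 85.1
grip_force: 0.0
```

```bash
python3 -m crank '[[0,0,4,0,8.5],[0,0,8,0,8.5],[0,0,11,0,6],[0,0,13.2,0,5],[0,0,13.2,0,4],[0,0,13.2,0,3],[0,0,13.2,0,2],[0,0,13.2,0,0.8],[0,0,13.2,0,0.8],[0,0,13.2,0,0.8],[0,0,13.2,0,0.8],[0,0,13.2,0,0.8],[0,0,13.2,0,0.8]]' 60
python3 - <<'E'
from h import *
p,d=snapshot('side');cv2.imwrite('pics/s1.png',cv2.resize(p[140:230,210:330,::-1],None,fx=6,fy=6,interpolation=cv2.INTER_CUBIC))
E
```

```text
time: 2.9
tool_pos: [490.3, 92.9, 40.1]
tcp_rot: [-179.9, -0.1, 71.1]
ft_force: [-10.6, 4.0, 9.6]
finger_gap: 12.1
grip_force: 58.4
```

View pics/s1.png

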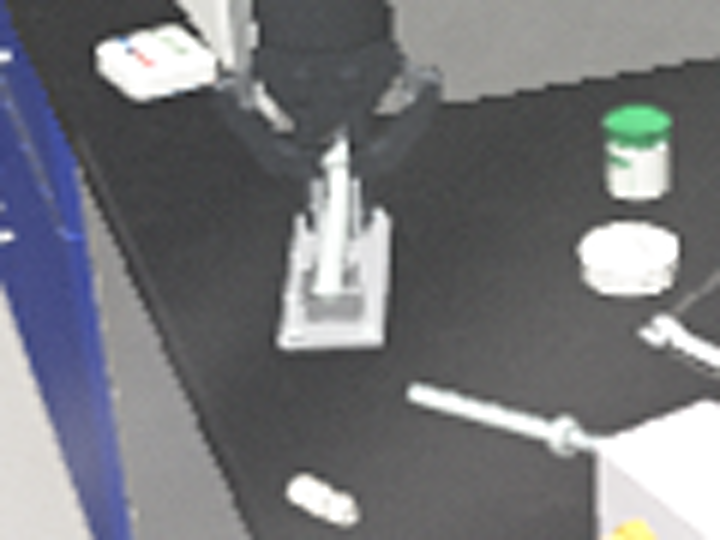

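The crop shows the fingers closed on the shaft between the posts, at about (340,170); the cartridge is still level in the cradle. Lifting now.

```bash
python3 -m crank '[[0,0,-0.5,0,0.8],[0,0,-1,0,0.8],[0,0,-2,0,0.8],[0,0,-4,0,0.8],[0,0,-6,0,0.8],[0,0,-8,0,0.8],[0,0,-8,0,0.8],[0,0,-8,0,0.8],[0,0,-8,0,0.8]]' 80
python3 - <<'E'
from h import *
s=sense();print(s['tool_pos'],s['tcp_rot'],s['ft_force'],s['wrist_torque'],s['joint_pos'])
for n in('side','top'):
    p,d=snapshot(n); cv2.imwrite(f'pics/{n}2.png',p[:,:,::-1]); np.save(f'{n}2.npy',d)
a=cv2.imread('pics/side2.png')[120:220,220:320];b=cv2.imread('pics/top2.png')[190:270,190:290]
r=lambda i:cv2.resize(i,(400,int(400*i.shape[0]/i.shape[1])),interpolation=cv2.INTER_CUBIC)
a,b=r(a),r(b);b=np.vstack([b,np.zeros((a.shape[0]-b.shape[0],400,3),np.uint8)])
cv2.imwrite('pics/c2.png',np.hstack([a,b]))
E
```

```text
time: 3.85
tool_pos: [490.3, 91.8, 117.5]
tcp_rot: [-180.0, 0.0, 71.0]
ft_force: [-0.7, -0.7, -2.0]
finger_gap: 11.3
grip_force: 78.1
[490.30370594  91.79202427 117.47864433] [-1.79957780e+02  2.44133955e-02  7.10264888e+01] [-0.70285202 -0.6561884  -2.0168522 ] [-0.05684551  0.00441112  0.02438024] [ 4.71626711e+00 -1.87681482e+00  1.09552887e+02 -5.65848349e-03
  7.23723990e+01  2.36915031e+01]
```

View pics/c2.png

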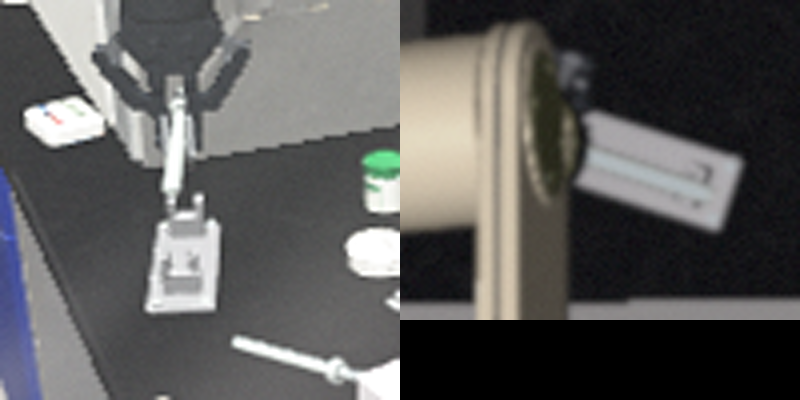

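The cartridge is lifted clear of the cradle and looks level in the side crop, with its nose at about (172,195). I'll measure how it sits in the hand from the top depth.

```bash
cat >> h.py <<'E'
def rod(W,c,ang,s0,s1,zlo,zhi,box):
    P=W[box[2]:box[3],box[0]:box[1]].reshape(-1,3);P=P[~np.isnan(P).any(1)]
    e=np.array([np.cos(ang),np.sin(ang)]);n=np.array([-e[1],e[0]])
    s=(P[:,:2]-c)@e;t=(P[:,:2]-c)@n
    i=(s>s0)&(s<s1)&(P[:,2]>zlo)&(P[:,2]<zhi)&(abs(t)<14);s,t,z=s[i],t[i],P[i,2]
    S=[];T=[];ZZ=[]
    for k in np.arange(s0,s1,6):
        j=(s>=k)&(s<k+6)
        if j.sum()>2:S.append(k+3);T.append((t[j].max()+t[j].min())/2);ZZ.append(np.percentile(z[j],85))
    S=np.array(S);ft=np.polyfit(S,T,1);fz=np.polyfit(S,ZZ,1)
    print('n',len(s),'s',s.min().round(1),s.max().round(1),'t:',ft.round(4),'z:',fz.round(4),'\n',np.c_[S,T,ZZ].round(1).tolist())
E
python3 - <<'E'
from h import *
W=cloud('top',np.load('top2.npy'))
# compare with same function on the first picture
rod(cloud('top',np.load('top0.npy')),np.array([490,90.]),np.radians(-108.95),20,110,31,60,(195,290,200,260))
rod(W,np.array([490,90.]),np.radians(-108.95),10,110,95,135,(195,290,190,260))
E
```

```text
n 157 s 20.2 98.8 t: [0.0002 0.0973] z: [1.47000e-02 4.31568e+01] 
 [[23.0, 0.4, 44.6], [29.0, 0.2, 43.7], [35.0, -0.4, 43.9], [41.0, 0.1, 42.9], [47.0, -0.0, 43.1], [53.0, 0.9, 42.1], [59.0, 0.3, 44.8], [65.0, -1.3, 42.7], [71.0, 0.3, 46.6], [77.0, 0.2, 46.0], [83.0, -0.0, 42.6], [89.0, 0.8, 44.3], [95.0, -0.1, 44.9]]
n 174 s 10.4 100.5 t: [0.0061 0.9773] z: [5.000000e-03 1.194368e+02] 
 [[13.0, 1.1, 120.2], [19.0, 1.7, 118.8], [25.0, 0.7, 120.7], [31.0, 1.2, 119.0], [37.0, 1.8, 119.5], [43.0, 0.5, 120.4], [49.0, 1.0, 119.5], [55.0, 1.8, 118.6], [61.0, 0.9, 119.3], [67.0, 1.4, 120.1], [73.0, 1.1, 118.4], [79.0, 1.4, 120.5], [85.0, 1.7, 120.3], [91.0, 2.2, 120.1], [97.0, 1.3, 120.3]]
```

```bash
python3 -m crank '[[-2,0.8,0,-0.05,0.8],[-5,2,0,-0.11,0.8],[-8,3.2,0,-0.18,0.8],[-11,4.4,0,-0.25,0.8],[-14,5.6,0,-0.32,0.8],[-17,6.8,0,-0.39,0.8],[-20,8,0,-0.46,0.8],[-22,8.9,0.6,-0.52,0.8],[-22.74,9.16,1.5,-0.546,0.8],[-22.74,9.16,3,-0.546,0.8],[-22.74,9.16,4,-0.546,0.8],[-22.74,9.16,4.19,-0.546,0.8],[-22.74,9.16,4.19,-0.546,0.8],[-22.74,9.16,4.19,-0.546,0.8],[-22.74,9.16,4.19,-0.546,0.8]]'
python3 - <<'E'
from h import *
s=sense();print(s['tool_pos'],s['tcp_rot'],s['ft_force'],s['wrist_torque'],s['joint_pos'])
for n in('side','top'):
    p,d=snapshot(n); cv2.imwrite(f'pics/{n}3.png',p[:,:,::-1]); np.save(f'{n}3.npy',d)
a=cv2.imread('pics/side3.png')[170:270,270:370];b=cv2.imread('pics/top3.png')[170:250,300:400]
r=lambda i:cv2.resize(i,(400,int(400*i.shape[0]/i.shape[1])),interpolation=cv2.INTER_CUBIC)
a,b=r(a),r(b);b=np.vstack([b,np.zeros((a.shape[0]-b.shape[0],400,3),np.uint8)])
cv2.imwrite('pics/c3.png',np.hstack([a,b]))
W=cloud('top',np.load('top3.npy'))
# s from mouth along insertion, t lateral relative to housing axis
rod(W,np.array([532.5,-281.9]),np.radians(-77.65),-110,0,60,92,(300,400,170,260))
E
```

```text
time: 5.45
tool_pos: [504.1, -152.8, 77.2]
tcp_rot: [179.9, 0.0, 102.3]
ft_force: [0.3, -0.3, -1.0]
finger_gap: 11.5
grip_force: 78.1
[ 504.06388384 -152.76975818   77.16448356] [1.79937216e+02 4.48935153e-02 1.02345070e+02] [ 0.30906516 -0.32714767 -0.99697694] [ 0.01499243 -0.03331047 -0.00788974] [-2.24385321e+01  5.34414040e+00  1.06797388e+02 -1.13910755e-03
  6.77812957e+01 -3.47831967e+01]
n 35 s -78.0 -2.1 t: [-0.018   0.9664] z: [ 0.3174 88.9355] 
 [[-35.0, 1.2, 79.0], [-29.0, 1.9, 78.3], [-5.0, 1.0, 87.6]]
```

View pics/c3.png

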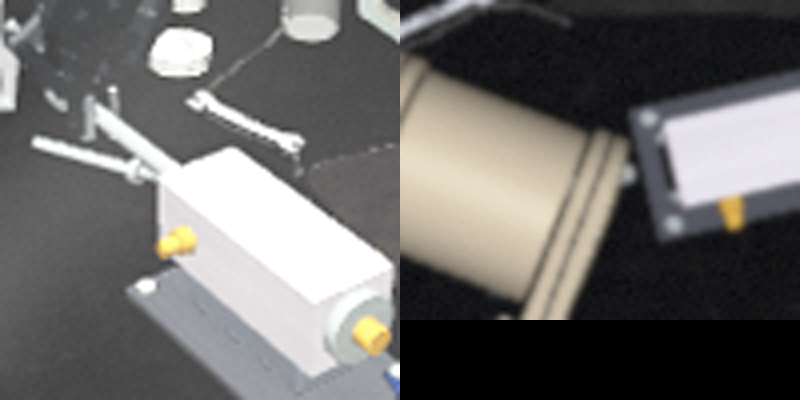

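The side view shows the rod, from crop (100,110) to (180,165), lined up toward the block front; in the top view the nose tip is at about crop (628,173). Next I'll get the rod's offset relative to the housing from the side depth cloud, using the block to remove any bias.

```bash
cat > m.py <<'E'
from h import *
from scipy.optimize import least_squares
c=np.array([532.5,-281.9]);a=np.radians(-77.65);e=np.array([np.cos(a),np.sin(a)]);n=np.array([-e[1],e[0]])
def stz(k,tag):
    W=cloud(k,np.load(f'{k}{tag}.npy')).reshape(-1,3);W=W[~np.isnan(W).any(1)]
    return np.c_[(W[:,:2]-c)@e,(W[:,:2]-c)@n,W[:,2]]
def measure(tag,s0,s1,t0=0,z0=70):
  for k in('side','top'):
    Q=stz(k,tag);s,t,z=Q.T
    b=(s>10)&(s<150)&(abs(t)<25)&(abs(z-98)<6);print(k,'blocktop z',np.median(z[b]),b.sum())
    b=(s>10)&(s<150)&(abs(t+30)<5)&(z>30)&(z<90);print(' side face t',np.median(t[b]) if b.any() else None,b.sum())
    b=(abs(s)<6)&(abs(t)<28)&(z>15)&(z<94);print(' front s',np.median(s[b]) if b.any() else None,b.sum())
    b=(s>s0)&(s<s1)&(np.hypot(t-t0,z-z0)<12);q=Q[b]
    print(' rod n',b.sum())
    if b.sum()<8: continue
    f=lambda p:np.hypot(q[:,1]-p[0]-p[2]*(q[:,0]-q[:,0].mean()),q[:,2]-p[1]-p[3]*(q[:,0]-q[:,0].mean()))-7
    r=least_squares(f,[t0,z0,0,0],loss='soft_l1');print(' t,z at s=%.1f'%q[:,0].mean(),r.x.round(3),'rms',np.sqrt((f(r.x)**2).mean()).round(2),'s',q[:,0].min().round(1),q[:,0].max().round(1))
E
python3 - <<'E'
from m import *
measure(3,-75,-34)
E
```

```text
side blocktop z 97.27923654340923 647
 side face t -31.717390584145335 511
 front s None 0
 rod n 56
 t,z at s=-53.8 [ 5.1300e-01  7.1271e+01  1.0000e-02 -1.7000e-02] rms 1.02 s -73.7 -34.2
top blocktop z 98.45672309345777 896
 side face t -31.351770320281393 16
 front s -3.7505750485622524 45
 rod n 6
```

```bash
python3 -m crank '[[-0.3,-0.16,0.2,0,0.8],[-0.8,-0.16,0.2,0,0.8],[-1.3,-0.16,0.2,0,0.8],[-1.8,-0.16,0.2,0,0.8],[-2.2,-0.16,0.2,0,0.8],[-2.6,-0.16,0.2,0,0.8],[-2.9,-0.16,0.2,0,0.8],[-3.1,-0.16,0.2,0,0.8],[-3.3,-0.16,0.2,0,0.8],[-3.4,-0.16,0.2,0,0.8],[-3.4,-0.16,0.2,0,0.8]]'
python3 - <<'E'
from m import *
s=sense();print(s['tool_pos'],s['ft_force'],s['wrist_torque'],(s['tool_pos'][:2]-c)@e,(s['tool_pos'][:2]-c)@n)
for k in('side','top'):
    p,d=snapshot(k); cv2.imwrite(f'pics/{k}4.png',p[:,:,::-1]); np.save(f'{k}4.npy',d)
measure(4,-50,-6)
E
```

```text
time: 6.65
tool_pos: [509.2, -186.5, 74.4]
tcp_rot: [180.0, -0.0, 102.3]
ft_force: [-0.5, -0.0, -0.2]
finger_gap: 11.3
grip_force: 78.1
[ 509.16703401 -186.50834601   74.39869011] [-0.51802361 -0.00544922 -0.21397277] [-0.01036223  0.01000633  0.00595494] -98.17474750949174 -2.390377557812736
side blocktop z 97.3384647789853 659
 side face t -31.688668151100963 512
 front s None 0
 rod n 25
 t,z at s=-41.2 [-2.0380e+00  6.8899e+01  3.3000e-02 -1.1000e-02] rms 0.98 s -49.6 -30.4
top blocktop z 98.31409909376384 888
 side face t -30.71431056622427 16
 front s -2.3657860315985184 3
 rod n 0
```

```bash
python3 -m crank '[[-0.2,0,0,0,0.8],[-0.4,0,0,0,0.8],[-0.6,0,0,0,0.8],[-0.6,0,0,0,0.8]]'; python3 -c "
from h import *; s=sense();print(s['tool_pos'],s['ft_force'],s['wrist_torque'])"
```

```text
time: 7.15
tool_pos: [510.5, -192.7, 74.5]
tcp_rot: [180.0, 0.0, 102.3]
ft_force: [-0.5, -0.3, -1.4]
finger_gap: 11.6
grip_force: 78.1
[ 510.49719198 -192.65437671   74.45022117] [-0.51100747 -0.32100144 -1.43166421] [-0.04425947  0.00941748  0.01064685]
```

```bash
python3 -m crank '[[-0.3,0,0,0,0.8],[-0.6,0,0,0,0.8],[-0.9,0,0,0,0.8],[-1.2,0,0,0,0.8],[-1.5,0,0,0,0.8],[-1.5,0,0,0,0.8]]'; python3 -c "
from h import *; s=sense();print(s['ft_force'],s['wrist_torque'])"
```

```text
time: 7.75
tool_pos: [513.8, -207.4, 74.4]
tcp_rot: [180.0, 0.0, 102.3]
ft_force: [0.4, 0.1, -1.3]
finger_gap: 11.3
grip_force: 78.1
[ 0.35075493  0.05950081 -1.25435214] [ 0.0029699  -0.07426019  0.00778354]
```

```bash
python3 -m crank '[[-0.3,0,0,0,0.8],[-0.6,0,0,0,0.8],[-0.9,0,0,0,0.8],[-1.2,0,0,0,0.8],[-1.5,0,0,0,0.8],[-1.8,0,0,0,0.8],[-2.1,0,0,0,0.8],[-2.4,0,0,0,0.8],[-2.4,0,0,0,0.8]]'; python3 -c "
from h import *; s=sense();print(s['ft_force'],s['wrist_torque'])"
```

```text
time: 8.65
tool_pos: [518.9, -230.9, 74.5]
tcp_rot: [180.0, 0.0, 102.3]
ft_force: [0.0, -1.1, -1.5]
finger_gap: 11.6
grip_force: 78.1
[ 0.04415347 -1.08438729 -1.52654652] [ 0.01745706 -0.0009179  -0.03368726]
```

```bash
python3 -m crank '[[-0.3,0,0,0,0.8],[-0.6,0,0,0,0.8],[-0.9,0,0,0,0.8],[-1.2,0,0,0,0.8],[-1.4,0,0,0,0.8],[-1.6,0,0,0,0.8],[-1.8,0,0,0,0.8],[-2.0,0,0,0,0.8],[-2.2,0,0,0,0.8],[-2.4,0,0,0,0.8],[-2.4,0,0,0,0.8]]'
python3 - <<'E'
from m import *
s=sense();print(s['tool_pos'],s['ft_force'],s['wrist_torque'],(s['tool_pos'][:2]-c)@e,(s['tool_pos'][:2]-c)@n)
E
```

```text
time: 9.75
tool_pos: [523.7, -252.6, 74.3]
tcp_rot: [-180.0, -0.2, 102.3]
ft_force: [-2.5, 7.4, 4.7]
finger_gap: 11.6
grip_force: 78.8
[ 523.65161147 -252.57275169   74.29955736] [-2.50092437  7.38381414  4.72047251] [ 1.0740159   0.30143714 -0.01033733] -30.541114540737905 -2.371032579181664
```

```bash
python3 -m crank '[[-2.2e-15,0,0,0,2],[0,0,0,0,3],[0,0,0,0,5],[0,0,0,0,7],[0,0,0,0,7],[1,0,0,0,7],[2.5,0,0,0,7],[4,0,0,0,7],[5.5,0,0,0,7],[6.8,0,0,0,7],[7.3,0,0,0,7],[7.3,0,0,0,7]]'
python3 - <<'E'
from m import *
s=sense();print(s['tool_pos'],s['ft_force'],s['wrist_torque'],(s['tool_pos'][:2]-c)@e,(s['tool_pos'][:2]-c)@n)
for k in('side','top'):
    p,d=snapshot(k); cv2.imwrite(f'pics/{k}5.png',p[:,:,::-1]); np.save(f'{k}5.npy',d)
cv2.imwrite('pics/c5.png',cv2.resize(cv2.imread('pics/side5.png')[170:270,270:370],None,fx=5.5,fy=5.5,interpolation=cv2.INTER_CUBIC))
measure(5,-58,-20,-1,69)
measure(5,-140,-90,-1,67)
E
```

```text
time: 10.95
tool_pos: [508.2, -181.6, 74.5]
tcp_rot: [180.0, 0.0, 102.4]
ft_force: [-0.8, -0.2, -0.8]
finger_gap: 69.8
grip_force: 0.0
[ 508.23020432 -181.58772176   74.48500691] [-0.83141927 -0.22717559 -0.83991956] [-0.01879668  0.02682831  0.02881322] -103.18187694134362 -2.2530907721645552
side blocktop z 97.37833749501915 660
 side face t -31.829467803674653 507
 front s None 0
 rod n 30
 t,z at s=-45.2 [-1.4070e+00  6.7004e+01 -5.6000e-02  1.2300e-01] rms 0.98 s -57.7 -30.8
top blocktop z 98.46258705026342 903
 side face t -30.712436116179433 16
 front s -2.8528067399733485 5
 rod n 0
side blocktop z 97.37833749501915 660
 side face t -31.829467803674653 507
 front s None 0
 rod n 41
 t,z at s=-107.7 [-1.7570e+00  6.5318e+01 -2.7000e-02  5.5000e-02] rms 0.85 s -125.1 -90.4
top blocktop z 98.46258705026342 903
 side face t -30.712436116179433 16
 front s -2.8528067399733485 5
 rod n 0
```

View pics/c5.png

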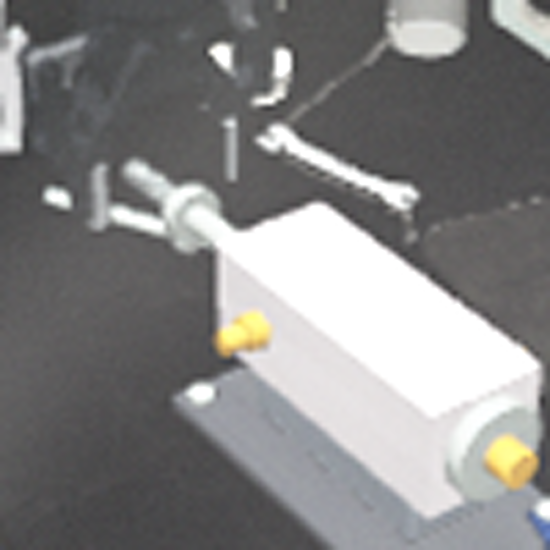

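The side crop shows the cartridge resting in the bore with its tail drooping. The collar is at about (190,215), and the stub at about (150,180) lies between the open fingers.

```bash
python3 -m crank '[[0,0,0.2,0,5],[0,0,0.35,0,3.5],[0,0,0.35,0,2.5],[0,0,0.35,0,1.8],[0,0,0.35,0,0.8],[0,0,0.35,0,0.8],[0,0,0.35,0,0.8],[0,0,0.35,0,0.8],[0,0,0.35,0,0.8]]' 40;  python3 -c "
from h import *; s=sense();print(s['ft_force'],s['wrist_torque'],s['tool_pos'])"
```

```text
time: 11.95
tool_pos: [508.4, -182.7, 71.0]
tcp_rot: [180.0, 0.0, 102.3]
ft_force: [0.5, -1.0, -0.8]
finger_gap: 12.5
grip_force: 38.9
[ 0.49137474 -1.03187721 -0.78396999] [-0.16621117  0.00527807 -0.00827827] [ 508.35085566 -182.65265788   70.96896171]
```

Now level it with a lift of about 3.5 mm.

```bash
python3 -m crank '[[0,0,-0.1,0,0.8],[0,0,-0.2,0,0.8],[0,0,-0.3,0,0.8],[0,0,-0.37,0,0.8],[0,0,-0.37,0,0.8],[0,0,-0.37,0,0.8]]';  python3 - <<'E'
from m import *
s=sense();print(s['ft_force'],s['wrist_torque'],s['tool_pos'],(s['tool_pos'][:2]-c)@e)
for k in('side','top'):
    p,d=snapshot(k); cv2.imwrite(f'pics/{k}6.png',p[:,:,::-1]); np.save(f'{k}6.npy',d)
measure(6,-58,-22,-1,69)
measure(6,-125,-90,-1,69)
E
```

```text
time: 12.55
tool_pos: [508.2, -182.4, 74.5]
tcp_rot: [-180.0, -0.0, 102.3]
ft_force: [-0.4, 0.0, -2.2]
finger_gap: 12.5
grip_force: 38.9
[-0.43170333  0.02139304 -2.17057662] [0.20079259 0.02761888 0.04769681] [ 508.21031752 -182.43626999   74.48755063] -102.35721816737345
side blocktop z 97.24105686855809 666
 side face t -31.834246145358122 509
 front s None 0
 rod n 36
 t,z at s=-44.4 [-2.0420e+00  6.9422e+01  2.0000e-02 -3.7000e-02] rms 1.04 s -56.9 -30.8
top blocktop z 98.37872372611125 906
 side face t -30.721439774063263 16
 front s -2.4236410528032133 12
 rod n 0
side blocktop z 97.24105686855809 666
 side face t -31.834246145358122 509
 front s None 0
 rod n 21
 t,z at s=-96.4 [-1.183 69.765 -0.072 -0.094] rms 2.1 s -109.7 -90.4
top blocktop z 98.37872372611125 906
 side face t -30.721439774063263 16
 front s -2.4236410528032133 12
 rod n 0
```

```bash
python3 -m crank '[[-0.1,0,0,0,0.8],[-0.3,0,0,0,0.8],[-0.5,0,0,0,0.8],[-0.7,0,0,0,0.8],[-0.9,0,0,0,0.8],[-1.1,0,0,0,0.8],[-1.3,0,0,0,0.8],[-1.5,0,0,0,0.8]]' 80;  python3 -c "
from h import *; s=sense();print(s['ft_force'],s['wrist_torque'],s['tool_pos'])"
```

```text
time: 13.45
tool_pos: [511.0, -196.2, 74.0]
tcp_rot: [-179.9, -0.1, 102.3]
ft_force: [-1.4, 6.5, -2.4]
finger_gap: 11.4
grip_force: 77.9
[-1.39862665  6.4859456  -2.43759048] [0.95988406 0.0650406  0.11370086] [ 511.02707728 -196.15251749   73.99515552]
```

```bash
python3 -m crank '[[-0.2,0,0,0,0.8],[-0.4,0,0,0,0.8],[-0.6,0,0,0,0.8],[-0.8,0,0,0,0.8],[-1.0,0,0,0,0.8],[-1.2,0,0,0,0.8],[-1.4,0,0,0,0.8],[-1.6,0,0,0,0.8],[-1.8,0,0,0,0.8],[-2.0,0,0,0,0.8],[-2.2,0,0,0,0.8],[-2.4,0,0,0,0.8],[-2.6,0,0,0,0.8],[-2.8,0,0,0,0.8],[-3.0,0,0,0,0.8]]';  python3 - <<'E'
from m import *
s=sense();print(s['ft_force'],s['wrist_torque'],(s['tool_pos'][:2]-c)@e,(s['tool_pos'][:2]-c)@n)
E
```

```text
time: 14.95
tool_pos: [517.4, -225.4, 74.0]
tcp_rot: [-179.9, -0.1, 102.3]
ft_force: [-0.8, 4.9, -1.2]
finger_gap: 11.4
grip_force: 78.0
[-0.82054257  4.87803736 -1.22862824] [1.0142896  0.1491328  0.04568878] -58.37882472435804 -2.6554863878677994
```

```bash
python3 -m crank '[[-0.2,0,0,0,0.8],[-0.4,0,0,0,0.8],[-0.6,0,0,0,0.8],[-0.8,0,0,0,0.8],[-1.0,0,0,0,0.8],[-1.2,0,0,0,0.8],[-1.4,0,0,0,0.8],[-1.5,0,0,0,0.8],[-1.6,0,0,0,0.8],[-1.6,0,0,0,0.8]]';  python3 - <<'E'
from m import *
s=sense();print(s['ft_force'],s['ft_force'][:2]@e,(s['tool_pos'][:2]-c)@e)
E
```

```text
time: 15.95
tool_pos: [520.9, -241.2, 74.0]
tcp_rot: [-179.9, -0.1, 102.3]
ft_force: [-0.7, 4.6, -2.3]
finger_gap: 11.5
grip_force: 78.0
[-0.73015194  4.62779008 -2.28685174] -4.676866808634157 -42.21446035505327
```

```bash
python3 -m crank '[[-0.1,0,0,0,0.8],[-0.2,0,0,0,0.8],[-0.25,0,0,0,0.8],[-0.3,0,0,0,0.8],[-0.3,0,0,0,0.8]]';  python3 - <<'E'
from m import *
s=sense();print(s['ft_force'],s['ft_force'][:2]@e,(s['tool_pos'][:2]-c)@e)
E
```

```text
time: 16.45
tool_pos: [521.2, -242.9, 73.8]
tcp_rot: [-179.9, -0.2, 102.3]
ft_force: [-3.0, 9.8, 1.0]
finger_gap: 11.5
grip_force: 78.1
[-3.00319183  9.78992288  1.01457432] -10.205708684666451 -40.4987354083729
```

```bash
python3 -m crank '[[-0.05,0,0,0,0.8],[-0.1,0,0,0,0.8],[-0.15,0,0,0,0.8],[-0.2,0,0,0,0.8],[-0.2,0,0,0,0.8]]';  python3 - <<'E'
from m import *
s=sense();print(s['ft_force'],s['ft_force'][:2]@e,(s['tool_pos'][:2]-c)@e)
E
```

```text
time: 16.95
tool_pos: [521.4, -243.8, 73.7]
tcp_rot: [-179.9, -0.4, 102.4]
ft_force: [-3.5, 15.7, 3.8]
finger_gap: 11.4
grip_force: 78.4
[-3.49544194 15.68450564  3.83314492] -16.06917056664789 -39.58497925375242
```

```bash
python3 -m crank '[[-0.03,0,0,0,0.8],[-0.06,0,0,0,0.8],[-0.06,0,0,0,0.8],[-0.06,0,0,0,0.8],[-0.06,0,0,0,0.8],[-0.06,0,0,0,0.8],[-0.06,0,0,0,0.8],[-0.06,0,0,0,0.8],[-0.06,0,0,0,0.8],[-0.06,0,0,0,0.8],[-0.06,0,0,0,0.8],[-0.06,0,0,0,0.8]]';  python3 - <<'E'
from m import *
s=sense();print(s['ft_force'],s['ft_force'][:2]@e,(s['tool_pos'][:2]-c)@e)
E
```

```text
time: 18.15
tool_pos: [521.5, -244.1, 73.7]
tcp_rot: [-179.9, -0.4, 102.4]
ft_force: [-4.5, 17.2, 4.8]
finger_gap: 11.7
grip_force: 78.5
[-4.50812876 17.17248519  4.79735936] -17.739313661139782 -39.31801491695288
```

```bash
python3 -m crank '[[0.1,0,0,0,0.8],[0.2,0,0,0,0.8],[0.3,0,0,0,0.8],[0.3,0,0,0,0.8]]';  python3 - <<'E'
from m import *
s=sense();print(s['ft_force'],s['ft_force'][:2]@e,(s['tool_pos'][:2]-c)@e)
E
```

```text
time: 18.55
tool_pos: [521.3, -243.1, 73.9]
tcp_rot: [-179.9, -0.2, 102.3]
ft_force: [-0.8, 8.7, 0.5]
finger_gap: 11.6
grip_force: 78.2
[-0.80698393  8.68072243  0.47340215] -8.652444518054077 -40.33800561778645
```

```bash
python3 -m crank '[[0.1,0,0,0,0.8],[0.2,0,0,0,0.8],[0.2,0,0,0,0.8]]';  python3 - <<'E'
from m import *
s=sense();print(s['ft_force'],s['ft_force'][:2]@e,(s['tool_pos'][:2]-c)@e)
E
```

```text
time: 18.85
tool_pos: [521.1, -242.3, 74.2]
tcp_rot: [-180.0, -0.0, 102.3]
ft_force: [-1.2, 3.7, -2.7]
finger_gap: 11.3
grip_force: 78.0
[-1.18171298  3.66985472 -2.73798126] -3.837679952852072 -41.08696186219055
```

```bash
python3 -m crank '[[0,0,0,0,1.6],[0,0,0,0,2.5],[0,0,0,0,4],[0,0,0,0,6],[0,0,0,0,7],[0,0,0,0,7],[2,0,0,0,7],[4,0,0,0,7],[6,0,-2,0,7],[8,0,-6,0,7],[10,0,-10,0,7],[12,0,-12,0,7],[12,0,-12,0,7],[12,0,-12,0,7]]';  python3 - <<'E'
from m import *
for k in('side','top'):
    p,d=snapshot(k); cv2.imwrite(f'pics/{k}7.png',p[:,:,::-1]); np.save(f'{k}7.npy',d)
cv2.imwrite('pics/c7.png',np.hstack([cv2.resize(cv2.imread(f'pics/{k}7.png')[y:y+100,x:x+100],None,fx=4,fy=4,interpolation=cv2.INTER_CUBIC) for k,x,y in(('side',270,170),('top',320,160))]))
measure(7,-62,-18,-1,69)
E
```

```text
time: 20.25
tool_pos: [496.1, -125.5, 194.9]
tcp_rot: [179.9, 0.1, 102.4]
ft_force: [-0.0, -0.3, -0.1]
finger_gap: 69.9
grip_force: 0.0
side blocktop z 97.38512222412075 666
 side face t -31.767684471470982 504
 front s None 0
 rod n 39
 t,z at s=-47.0 [-1.7240e+00  6.8209e+01 -2.0000e-03 -3.8000e-02] rms 1.28 s -59.5 -33.3
top blocktop z 98.21082901908986 901
 side face t -30.737350984150055 16
 front s -3.287291727242196 39
 rod n 75
 t,z at s=-40.5 [-2.7000e-02  6.9549e+01 -1.9000e-02  3.7000e-02] rms 1.56 s -61.7 -18.0
```

View pics/c7.png

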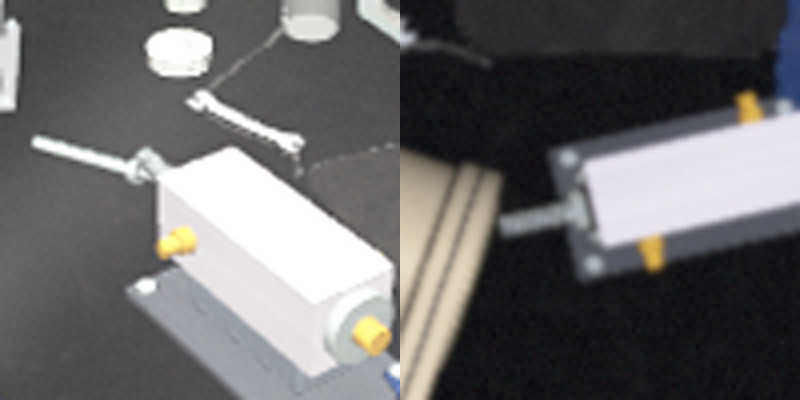

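The top crop shows the collar at about (580,210) against the block's front and only the stub sticking out, to about (503,228). The gripper is clear.

Run:
```python
from m import *
s,t,z=stz('top',7).T
b=(s>-90)&(s<-15)&(abs(t)<10)&(abs(z-70)<15);print(np.sort(s[b])[:6])
b=(s>-25)&(s<-1)&(abs(t)<17)&(z>79)&(z<90);print('collar s',np.percentile(s[b],[5,95]),b.sum())
print(hand_in())
```

```text
[-66.36972721 -65.92033546 -65.10082083 -64.58343629 -64.34378608
 -63.68481335]
collar s [-17.25719316  -2.6867398 ] 50
the job is handed in; nothing more can be done
None
```

The cartridge is in the bore with its collar against the seal. It was pressed at about 17 N for over a second, then released with the gripper clear, and the job is handed in after about 20 s of robot time.

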